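# Take the bayonet hood off the camera lens

## Task

Take the hood off the camera lens and stand it in the wooden tray, bayonet end down. Pinch the hood with one finger on its release button to press it in, turn it anticlockwise seen from above until it comes up against its stop, and lift it straight off. Go gently: do not pinch hard, turn on against the stop, pull before it is free, or drop the hood, and leave the jars, the cup, the lens cap and the camera as they are.

Things in the scene. Friction and masses are not known exactly. Their poses are not given: they have to be found in the camera images.
- camera: Black and silver camera on its back, lens up, clamped in a small steel table stand (fixed; 165 x 130 mm, body and grip below 85 mm). Origin: on the lens axis, at table height; z up. Lens front end 118 mm above the table, 49 mm across. The bayonet's three gaps are hidden under the hood. A spring in the lens presses the hood's lugs up with about 5 N, so the turn rubs a little, up to 0.15 N m.
- hood: Black plastic tube on the lens front: 56 mm across (57.4 at its top 8 mm), 45 mm high, wall 2.5 mm, about 65 g. Origin: centre of its underside (119 mm above the table when mounted); z up its axis; x points to its release button. The worn lock leaves play: the turn to its firm stop, about +z, is 62 to 78 degrees. There it lifts off; 4 degrees short, its lugs still hold.
- hood_button (a joint): Release button, a 13 x 13 mm pad on the hood's +x side, its centre 24 mm above the hood's underside, standing 4 mm proud (60 mm across hood and button). Value 0 out, 0.0035 m fully in, along the hood's -x. Spring: 3 N to start, 7 N fully in. Must be kept in while the hood is turned, at least for the first third. Pinch with 8 to 15 N a finger: one pad on the button, one across from it.
- tray: Shallow light-wood tray on the table, fixed: 160 (x) x 180 (y) x 14 mm, walls and floor 5 mm thick. Origin: centre of its underside, so its inner floor is 5 mm above. The hood may stand anywhere inside.
- paint_jar: Glass jar with white lid, 68 mm across, 90 mm tall; origin at the centre of its underside. Bystander.
- small_jar: Small amber jar with metal lid, 54 mm across, 62 mm tall; origin at the centre of its underside. Bystander.
- paint_cup: Paper cup, 74 mm across the rim, 95 mm tall; origin at the centre of its underside. Bystander.
- lens_cap: Black lens cap, a disc 48 mm across, 9 mm thick, lying on the table; origin at the centre of its underside. Bystander.
Mind the look-alikes: they are no part of the job. What is shaped like the tray but black is not meant. Several things have the shape of the hood; the one meant has the colours described above.

How it is judged:
On the way, in this order (a step that is already met when the one before it is completed fails the run):
1. the hood's release button is squeezed right in (value of joint hood_button above 0.0028 m), for 0.2 s.
2. the hood is lifted off, 3 cm clear of its seat on the lens (z of hood in the frame of camera above 0.15 m), for 0.2 s.
At the end, for the whole second after the job is handed in: the hood stands upright (within 0.1 rad), bayonet end down, on the floor of the tray, whole inside its walls, at rest and let go (x of hood in the frame of tray between -0.05 and 0.05 m and y of hood in the frame of tray between -0.06 and 0.06 m and z of hood in the frame of tray between 0.002 and 0.009 m and angle between hood's own z axis and vertical below 0.1 rad and linear speed of hood below 0.02 m/s); the robot touches nothing.
It fails at once if the bayonet is forced: the contact forces between hood and camera, the spring's steady 10 N included, add up to over 23 N (contact force between hood and camera above 23 N).
It fails at once if the hood is pinched too hard: the two fingers' forces on it add up to over 45 N (contact force between the fingers and hood above 45 N).
It fails at once if the hood is pushed down hard on the tray (over 20 N) or dropped from more than about 1 cm (faster than 0.45 m/s with no finger on it) (contact force between hood and tray above 20 N or (linear speed of hood above 0.45 m/s and contact force between the fingers and hood below 0.01 N)).
It fails at once if the camera is knocked by the fingers or the arm (contact force between any of the fingers, the arm and camera above 8 N).
It fails at once if a jar, the cup or the lens cap is pushed away (distance of any of paint_jar, small_jar, paint_cup, lens_cap from where it was at the start of the episode above 0.02 m).
It also fails if it takes over 72 s, if anything falls off the work surface, if the arm or the gripper's body presses on something with over 40 N, if the wrist force passes 120 N, or if a joint passes its speed limit or range.

## Robot

A 6-joint arm with a two-finger parallel gripper is mounted at the origin on the work surface. World frame = base frame: x ahead of the robot, y to its left, z up, the work surface at z = 0. Lengths are in m, angles in rad, forces in N, time in s.
With the tool pointing down it reaches from about 0.35 to 0.925 m from the base axis. Payload 6.4 kg.
Tool frame: the origin (TCP) lies between the finger pads; the fingertips stand 25 mm ahead of it and the grasp point (between the pads) lies 6 mm ahead of it; z points along the fingers, y is the line along which they close (so a half turn about z gives the same grasp; the last joint's range is limited). The gripper opens to 85 mm and grips with 20 to 120 N. Pads are 22 mm wide; open, the fingers measure 114 mm over their backs; the gripper's body (76 mm by 85 mm) begins 54 mm behind the grasp point. The pads swing forward as they close: fully open they stand 13 mm farther back than shut.
Start: joints at [-1.489, 0.245, 1.558, -0, 1.339, -0.174], TCP at [0.164, -0.629, 0.256] pointing down, gripper open.
Joint ranges: [-3.13, 3.13], [-1.02, 2.26], [0.13, 2.54], [-0.95, 4.09], [0.21, 2.88], [-2.74, 2.74]. Speed limits (rad/s): [2.57, 2.57, 3.14, 3.14, 3.14, 3.14].

## Interface

Orientations are given as a 3x3 rotation matrix whose columns are the frame's x, y, z axes.
In Python, from station import get_obs, read_camera, finish_job gives the robot as it stands.
- The arm moves only by the shell command python3 -m crank 'ROWS' [FORCE]. ROWS is a JSON object of lists of equal length, an entry for each row: "translation": the shift along the tool's x, y, z in units of 0.15 m (1.0 is 0.15 m), a list of three; "rot": the turn, a rotation vector about the tool's x, y, z in units of pi/2 rad (1.0 is pi/2 rad), a list of three; "grip": the closure, from 0 (fully open) to 1 (shut). A call has 1 to 12 rows; each row shifts and turns the commanded pose from where the row before left it, along the tool's axes as they then stand; what a row does not reach is not made up. A row lasts 1/12 s, in which the tool goes at most 41.7 mm and 7.16 degrees, less where a joint would pass 70% of its speed; a pose out of reach is approached as far as the arm can. A call with a number of a shift or a turn outside -1 to 1 is refused whole. A call with a gripper value outside its range is refused whole. The fingers move at their own pace and stop on an object; FORCE is the grip in N (left out, the last holds). Time passes only in rows, so rows that do not move let the fingers close. It gives the time, the measured TCP pose, the force, the opening and the grip force at its end, in the units of the state.
- get_obs(): the state, without advancing time (a new reading comes with each control period).
- read_camera(name): name is "scene" or "top"; returns a dict with "frame" (420x560x3 uint8, red, green, blue), "range_z" (420x560 float32, m along the optical axis (not along the pixel's ray), 0 where there is no reading), "fx", "fy", "cx", "cy" (pixels), "T" (4x4, takes a point from camera to world coordinates). Camera axes: x right, y down, z forward; pixel columns grow to the right and rows downward; lengths in m; the calibration is good to about 2 mm. A picture is of the moment at which its call begins.
- finish_job(): hands the job in; it is judged then, once.
The state is a dict: "clock": time; "qpos": joint angles; "qvel": joint speeds; "joint_efforts": joint torques, N m; "tool_pos": TCP position; "tool_rot": TCP orientation; "wrist_force": force on the tool from outside, world axes, zero at the start; "moment": the same for the moment, N m; "finger_gap": finger opening in m; "grasp_force": force on a finger pad.
Only numpy, scipy, OpenCV 4.12 (cv2) and the standard library are available. Lean on these libraries where they do the work, as an engineer would, in place of code of your own. Each camera call takes 0.05 s, during which the arm holds its last target. There are 200 camera calls.

## Working session

There is one attempt and no reset: what is moved stays moved. The work goes in short steps, Python scripts to look and compute and a shell command to move; the robot and the scene stay as the last step left them, time stands still between calls to the robot, and variables do not carry over. Pictures are saved under pics/ and viewed, at most 10 in all, crops included, and the job is handed in when it is done.

```bash
mkdir -p pics; python3 - <<'E'
from station import *
import cv2,numpy as np
for n in ("scene","top"):
    c=read_camera(n); cv2.imwrite(f"pics/{n}0.png",c["frame"][:,:,::-1]); np.savez(f"{n}0.npz",**c)
    print(n,c["fx"],c["cx"],c["cy"],np.round(c["T"],3).tolist())
o=get_obs(); print(o)
E
ls
```

```text
scene 382.1040626043341 281.92480511256446 205.6970556164041 [[-0.244, 0.844, -0.478, 0.918], [0.97, 0.21, -0.124, 0.118], [-0.004, -0.494, -0.869, 0.836], [0.0, 0.0, 0.0, 1.0]]
top 545.662729813484 286.5064270733501 214.0511574111669 [[0.003, -0.999, 0.055, 0.442], [-1.0, -0.003, 0.002, 0.012], [-0.002, -0.055, -0.999, 1.314], [0.0, 0.0, 0.0, 1.0]]
{'clock': 0.1, 'qpos': array([-1.48912194e+00,  2.45768755e-01,  1.55891921e+00, -2.47971698e-06,
        1.33872216e+00, -1.74090934e-01]), 'qvel': array([-7.40378772e-04,  8.49609778e-05, -3.30768897e-03, -3.23314437e-04,
        9.19204722e-04,  1.13074677e-03]), 'joint_efforts': array([ 8.52821813e-05, -4.30669963e+01, -3.27129257e+01, -8.96550887e-05,
        2.85596019e-03, -5.58642711e-06]), 'tool_pos': array([ 0.16441243, -0.62837273,  0.25526023]), 'tool_rot': array([[ 9.67469844e-01,  2.52986322e-01, -1.50681318e-04],
       [ 2.52986174e-01, -9.67468199e-01,  1.81121902e-03],
       [ 3.12434253e-04, -1.79042007e-03, -9.99998348e-01]]), 'wrist_force': array([-0.41989544, -0.18678077,  0.16759775]), 'moment': array([-0.02072451, -0.03639173, -0.01089942]), 'grasp_force': 0.0, 'finger_gap': 0.08522052780260518}
pics
scene0.npz
top0.npz
```

View pics/scene0.png

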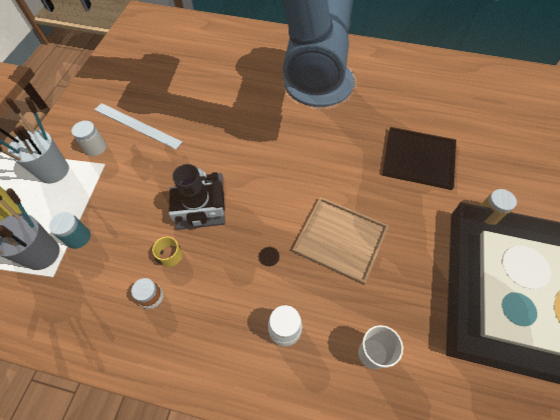

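View pics/top0.png

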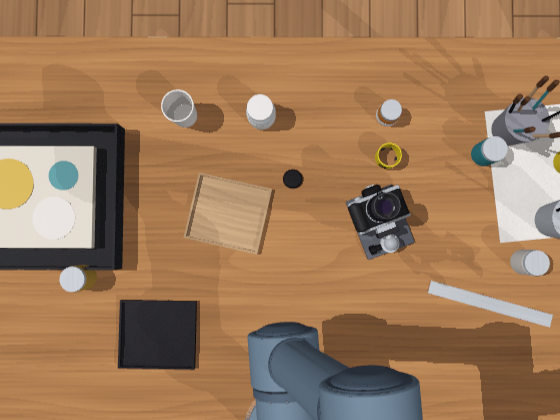

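The scene view has the hood at (187,178) and the tray at (340,238). The top view has the hood at (384,206), the tray at (230,214), the yellow look-alike hood at (388,155) and the lens cap at (292,179). Next I'll enlarge the hood in both views.

```bash
python3 - <<'E'
import cv2,numpy as np
ims=[]
for n,(u,v) in (("top",(384,208)),("scene",(192,190))):
    c=np.load(n+"0.npz"); f=c["frame"][v-30:v+30,u-30:u+30,::-1]
    f=cv2.resize(f,(400,400),interpolation=cv2.INTER_CUBIC)
    f=np.clip(255*(f/255.)**0.5,0,255).astype(np.uint8)
    for k in range(0,60,10): cv2.putText(f,str(u-30+k),(int(k*6.67),10),0,.35,(0,255,0)); cv2.putText(f,str(v-30+k),(0,int(k*6.67)+5),0,.35,(0,255,255))
    ims.append(f)
cv2.imwrite("pics/crop1.png",np.hstack(ims))
# top cloud
c=np.load("top0.npz"); z=c["range_z"]; v,u=np.mgrid[:420,:560]
P=np.stack([(u-c["cx"])/c["fx"]*z,(v-c["cy"])/c["fy"]*z,z,np.ones_like(z)],-1)@c["T"].T
m=(abs(u-384)<35)&(abs(v-208)<35)&(P[...,2]>0.155)&(z>0)
q=P[m][:,:3]; print(len(q),q.mean(0),q.min(0),q.max(0))
(cc,r)=cv2.minEnclosingCircle(q[:,:2].astype(np.float32)); print("enc",cc,r)
m=(u<290)&(u>170)&(v>160)&(v<270)&(P[...,2]>0.0105)&(P[...,2]<0.02)&(z>0)
q=P[m][:,:3]; print("tray",cv2.minAreaRect((q[:,:2]*1000).astype(np.float32)),np.median(q[:,2]))
c=np.load("scene0.npz"); z=c["range_z"]
P=np.stack([(u-c["cx"])/c["fx"]*z,(v-c["cy"])/c["fy"]*z,z,np.ones_like(z)],-1)@c["T"].T
m=(abs(u-187)<25)&(abs(v-178)<30)&(P[...,2]>0.155)&(z>0)
q=P[m][:,:3]; print("scene",len(q),q.mean(0),q.min(0),q.max(0),cv2.minEnclosingCircle(q[:,:2].astype(np.float32)))
E
```

```text
138 [ 0.52328524 -0.19984724  0.16267502] [ 0.49475918 -0.22613607  0.15509701] [ 0.55033897 -0.16902029  0.17068858]
enc (0.5229336023330688, -0.19743216037750244) 0.02885381691157818
tray ((536.8455810546875, 132.78463745117188), (214.96751403808594, 214.2400360107422), 77.35013580322266) 0.013960522891672822
scene 192 [ 0.52270058 -0.19873246  0.16062873] [ 0.49354338 -0.22545143  0.15501876] [ 0.55166857 -0.16835218  0.16609858] ((0.5226827263832092, -0.19675150513648987), 0.029281657189130783)
```

View pics/crop1.png

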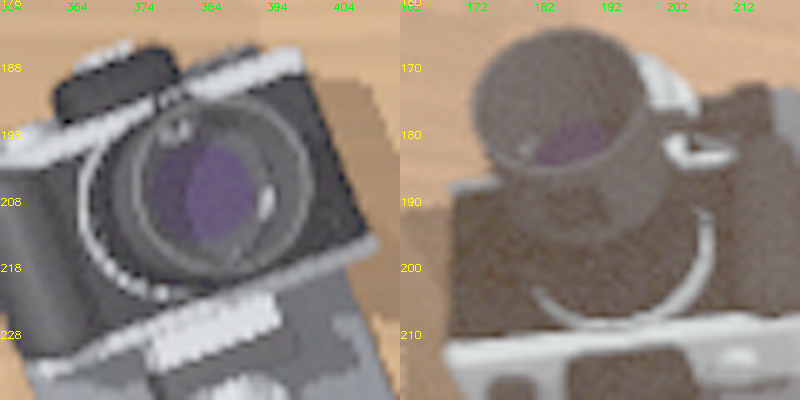

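The top crop shows the hood rim centred near (384,206). The scene crop shows a faint darker square at about (190,191) on the side facing the camera, which may be the button. I'll average some frames, stretch the contrast and check the radial profile.

```bash
python3 - <<'E'
from station import *
import cv2,numpy as np
F=[];Z=[]
for i in range(16):
    c=read_camera("scene"); F.append(c["frame"].astype(float)); Z.append(np.where(c["range_z"]>0,c["range_z"],np.nan))
f=np.mean(F,0); z=np.nanmedian(Z,0); print("noise",np.nanmedian(np.nanstd(Z,0)))
np.savez("avg.npz",f=f,z=z)
v,u=np.mgrid[:420,:560]
P=np.stack([(u-c["cx"])/c["fx"]*z,(v-c["cy"])/c["fy"]*z,z,np.ones_like(z)],-1)@c["T"].T
m=(abs(u-190)<25)&(abs(v-185)<30)
top=P[m&(P[...,2]>0.158)][:,:3]
(x0,y0),r=cv2.minEnclosingCircle(top[:,:2].astype(np.float32)); print(x0,y0,r)
x0,y0=.5228,-.197
g=f[155:215,160:220,::-1]; g=np.clip((g-5)*3.0,0,255).astype(np.uint8); g=cv2.resize(g,(600,600),interpolation=cv2.INTER_CUBIC)
for k in range(0,60,10): cv2.putText(g,str(160+k),(k*10,10),0,.35,(0,255,0)); cv2.putText(g,str(155+k),(0,k*10+5),0,.35,(0,255,255))
cv2.imwrite("pics/crop2.png",g)
d=P[...,:2]-[x0,y0]; R=np.hypot(*np.moveaxis(d,-1,0)); A=np.degrees(np.arctan2(d[...,1],d[...,0]))
for a in range(-90,120,10):
    s=m&(abs(A-a)<5)&(R>0.022)&(R<0.038)
    row=[]
    for h in (.122,.127,.132,.137,.142,.147,.152,.158): 
        t=s&(abs(P[...,2]-h)<.003); row.append(f"{1000*np.median(R[t]):.1f}/{t.sum()}" if t.any() else "-")
    print(a,*row)
E
```

```text
noise 0.0016041881
0.5229604244232178 -0.19722811877727509 0.028686294332146645
-90 26.3/1 26.0/2 26.0/3 26.1/1 26.2/2 26.1/3 26.1/3 26.8/3
-80 25.7/1 25.9/2 25.9/2 25.9/3 25.9/1 25.9/3 26.0/1 26.3/2
-70 - - - 25.9/1 26.0/1 26.0/1 25.8/2 26.6/2
-60 - - - - - 25.6/1 25.9/2 26.5/1
-50 - 28.0/1 28.2/1 28.5/1 - - - -
-40 28.0/1 - - - - - - 28.7/1
-30 27.9/2 27.8/1 28.0/2 28.0/2 27.9/1 28.0/2 28.0/1 28.8/1
-20 27.8/1 28.0/2 28.2/1 28.0/2 28.0/2 28.1/1 27.9/2 28.7/2
-10 27.9/3 27.6/2 27.8/2 27.9/3 27.9/3 27.9/3 27.9/3 28.4/2
0 28.0/3 28.1/3 27.6/2 27.7/1 29.3/2 29.2/2 27.7/2 28.3/3
10 27.8/2 27.6/2 - 31.9/3 31.3/4 30.6/4 28.5/4 28.5/5
20 27.6/4 27.9/2 - 32.3/2 32.1/5 30.8/5 28.3/6 28.5/3
30 27.3/3 27.3/4 - 32.3/3 32.2/3 31.4/9 27.9/6 28.2/2
40 27.5/3 27.1/3 27.6/2 27.6/4 28.9/4 29.5/4 27.6/5 28.1/3
50 27.1/4 27.1/4 27.3/3 27.2/3 27.0/3 27.3/3 27.4/4 27.7/4
60 27.5/3 27.3/3 27.2/3 27.3/3 27.3/3 27.7/3 27.6/3 27.8/3
70 27.1/2 27.0/3 27.1/3 27.0/3 27.2/3 27.2/4 27.1/4 27.8/2
80 27.3/3 27.2/2 27.2/2 27.0/3 27.2/2 27.0/3 27.3/2 28.0/2
90 27.0/1 26.9/2 27.0/2 26.9/2 26.7/2 27.1/2 27.0/3 27.6/2
100 27.1/1 27.3/2 26.8/1 27.3/3 27.3/1 27.2/2 27.3/2 27.5/1
110 - 27.0/2 - 27.1/2 27.1/2 - 27.1/2 -
```

View pics/crop2.png

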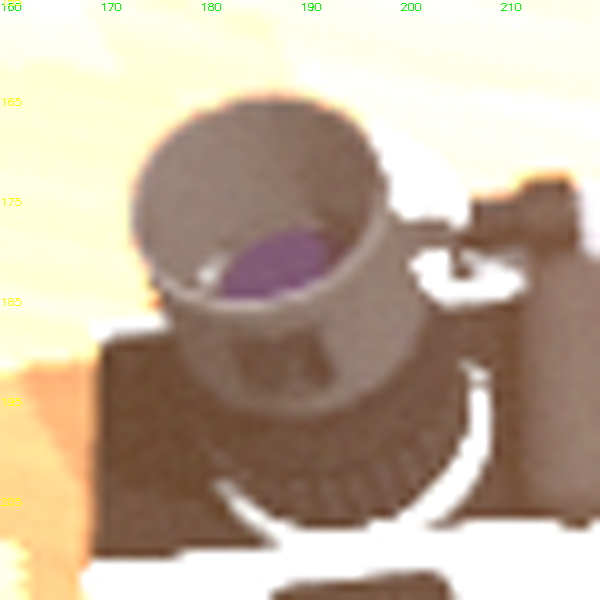

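Button confirmed at azimuth of about 20°. It's the dark square at (187,190) in the scene crop, with radius about 32 mm there. Next: refine the hood and tray poses, and write a helper that converts a goal pose into tool-axis units.

```bash
cat > h.py <<'E'
import numpy as np
from station import get_obs
from scipy.spatial.transform import Rotation as R
def goal(x,y,z,az):
    """remaining shift (units of .15 m, tool axes) and turn (units of 90 deg) to a tool-down pose with tool y at azimuth az deg"""
    o=get_obs(); T=np.array(o["tool_rot"]); a=np.radians(az)
    ty=np.array([np.cos(a),np.sin(a),0]); tz=np.array([0,0,-1.]); G=np.stack([np.cross(ty,tz),ty,tz],1)
    s=T.T@(np.array([x,y,z])-o["tool_pos"])/.15; r=R.from_matrix(T.T@G).as_rotvec()/(np.pi/2)
    print("shift",s.round(4),"rot",r.round(4)); show(o)
def show(o=None):
    o=o or get_obs()
    print("t",round(o["clock"],2),"pos",np.round(o["tool_pos"],4),"az",round(np.degrees(np.arctan2(o["tool_rot"][1,1],o["tool_rot"][0,1])),2),"F",np.round(o["wrist_force"],2),"M",np.round(o["moment"],3),"gap",round(o["finger_gap"],4),"g",round(o["grasp_force"],2),"q",np.round(o["qpos"],2))
E
python3 - <<'E'
import numpy as np,cv2
from scipy.optimize import least_squares
from h import *
c=np.load("scene0.npz"); a=np.load("avg.npz"); z=a["z"]; v,u=np.mgrid[:420,:560]
P=(np.stack([(u-c["cx"])/c["fx"]*z,(v-c["cy"])/c["fy"]*z,z,np.ones_like(z)],-1)@c["T"].T)[...,:3]
q=P[(abs(u-190)<25)&(abs(v-185)<32)]; x0=np.array([.5228,-.1975])
for _ in range(3):
    d=q[:,:2]-x0; A=np.degrees(np.arctan2(d[:,1],d[:,0])); r=np.hypot(*d.T)
    s=(q[:,2]>.121)&(q[:,2]<.155)&(abs(r-.028)<.0018)&((A<-3)&(A>-55)|(A>45)&(A<120))
    x0=least_squares(lambda p:np.hypot(*(q[s,:2]-p).T)-.028,x0,loss="soft_l1",f_scale=.0005).x
d=q[:,:2]-x0; A=np.arctan2(d[:,1],d[:,0]); r=np.hypot(*d.T)
b=(q[:,2]>.134)&(q[:,2]<.151)&(r>.0297)&(r<.036)&(abs(A)<1.2)
print("hood",x0,s.sum(),"button az",np.degrees([A[b].min(),A[b].mean(),A[b].max()]),b.sum(),q[b].mean(0))
pb=q[b][:,:2]; vv=np.linalg.svd(pb-pb.mean(0))[2]; print("face dir",np.degrees(np.arctan2(vv[1,1],vv[1,0])))
c=np.load("top0.npz"); z=c["range_z"]
P=(np.stack([(u-c["cx"])/c["fx"]*z,(v-c["cy"])/c["fy"]*z,z,np.ones_like(z)],-1)@c["T"].T)[...,:3]
# read-off tray outer corners (top rim) in the top picture
for uv in ((202,175),(272,189),(259,252),(187,237)):
    ray=c["T"][:3,:3]@[(uv[0]-c["cx"])/c["fx"],(uv[1]-c["cy"])/c["fy"],1]; t=(0.014-c["T"][2,3])/ray[2]; print(uv,(c["T"][:3,3]+t*ray).round(4))
goal(x0[0],x0[1],.255,20)
E
```

```text
hood [ 0.522511   -0.19781597] 134 button az [ 6.43998505 23.97722776 41.01136985] 37 [ 0.55117917 -0.18505863  0.1438293 ]
face dir -156.78765017269777
(202, 175) [0.6057 0.2174 0.014 ]
(272, 189) [0.5725 0.0495 0.014 ]
(259, 252) [0.4221 0.0797 0.014 ]
(187, 237) [0.4572 0.2514 0.014 ]
shift [ 3.0364 -2.1763  0.0086] rot [ 0.0000e+00  1.0000e-04 -1.0594e+00]
t 0.9 pos [ 0.1645 -0.6289  0.2563] az -75.34 F [-0.49 -0.47  0.23] M [0.051 0.018 0.009] gap 0.0853 g 0.0 q [-1.49  0.25  1.56 -0.    1.34 -0.17]
```

```bash
python3 -m crank '{"translation":[[0.2,-0.144,0],[0.2,-0.144,0],[0.2,-0.144,0],[0.2,-0.144,0],[0.2,-0.144,0],[0.2,-0.144,0],[0.2,-0.144,0],[0.2,-0.144,0],[0.2,-0.144,0],[0.2,-0.144,0],[0.2,-0.144,0],[0.2,-0.144,0]],"rot":[[0,0,0],[0,0,0],[0,0,0],[0,0,0],[0,0,0],[0,0,0],[0,0,0],[0,0,0],[0,0,0],[0,0,0],[0,0,0],[0,0,0]],"grip":[0,0,0,0,0,0,0,0,0,0,0,0]}' 20
python3 -m crank '{"translation":[[0,0,0],[0,0,0],[0,0,0],[0,0,0],[0,0,0],[0,0,0],[0,0,0],[0,0,0],[0,0,0],[0,0,0],[0,0,0],[0,0,0]],"rot":[[0,0,-0.075],[0,0,-0.075],[0,0,-0.075],[0,0,-0.075],[0,0,-0.075],[0,0,-0.075],[0,0,-0.075],[0,0,-0.075],[0,0,-0.075],[0,0,-0.075],[0,0,-0.075],[0,0,-0.075]],"grip":[0,0,0,0,0,0,0,0,0,0,0,0]}'
python3 -c "from h import *; goal(.5225,-.1977,.2,23)"
```

```text
clock: 1.9
tool_pos: [0.4481, -0.2854, 0.2566]
tool_rot: [[0.967, 0.253, 0.001], [0.253, -0.967, -0.001], [0.0, 0.001, -1.0]]
wrist_force: [0.4, -0.4, -0.8]
finger_gap: 0.0856
grasp_force: 0.0
clock: 2.9
tool_pos: [0.4472, -0.287, 0.2564]
tool_rot: [[-0.104, 0.995, 0.0], [0.995, 0.104, -0.0], [-0.0, 0.0, -1.0]]
wrist_force: [-0.1, -0.9, -0.7]
finger_gap: 0.0855
grasp_force: 0.0
shift [0.5399 0.5615 0.3759] rot [ 1.00e-04  1.00e-04 -1.89e-01]
t 2.9 pos [ 0.4472 -0.287   0.2564] az 5.99 F [-0.12 -0.91 -0.66] M [-0.027  0.011  0.053] gap 0.0855 g 0.0 q [-0.78 -0.03  1.86 -0.    1.32 -0.89]
```

```bash
python3 -m crank '{"translation":[[0.135,0.14,0],[0.135,0.14,0],[0.135,0.14,0],[0.135,0.141,0],[0,0,0],[0,0,0],[0,0,0],[0,0,0.13],[0,0,0.13],[0,0,0.116],[0,0,0],[0,0,0]],"rot":[[0,0,0],[0,0,0],[0,0,0],[0,0,0],[0,0,-0.063],[0,0,-0.063],[0,0,-0.063],[0,0,0],[0,0,0],[0,0,0],[0,0,0],[0,0,0]],"grip":[0,0,0,0,0,0,0,0,0,0,0,0]}'
python3 - <<'E'
from h import *; goal(.5225,-.1977,.145,23)
from station import *
import cv2,numpy as np
c=read_camera("scene"); f=c["frame"][110:230,130:270,::-1]; g=cv2.resize(f,(700,600),interpolation=cv2.INTER_CUBIC)
cv2.imwrite("pics/pre.png",np.clip(g*1.8,0,255).astype(np.uint8))
E
```

```text
clock: 3.9
tool_pos: [0.5225, -0.1978, 0.1993]
tool_rot: [[-0.385, 0.923, -0.002], [0.923, 0.385, 0.001], [0.002, -0.001, -1.0]]
wrist_force: [-0.3, -0.9, 1.0]
finger_gap: 0.0853
grasp_force: 0.0
shift [2.000e-04 9.000e-04 3.617e-01] rot [-0.0007 -0.001  -0.0037]
t 3.9 pos [ 0.5225 -0.1978  0.1993] az 22.66 F [-0.28 -0.89  0.97] M [ 0.036  0.01  -0.057] gap 0.0853 g 0.0 q [-0.56  0.09  1.84  0.    1.21 -0.96]
```

View pics/pre.png

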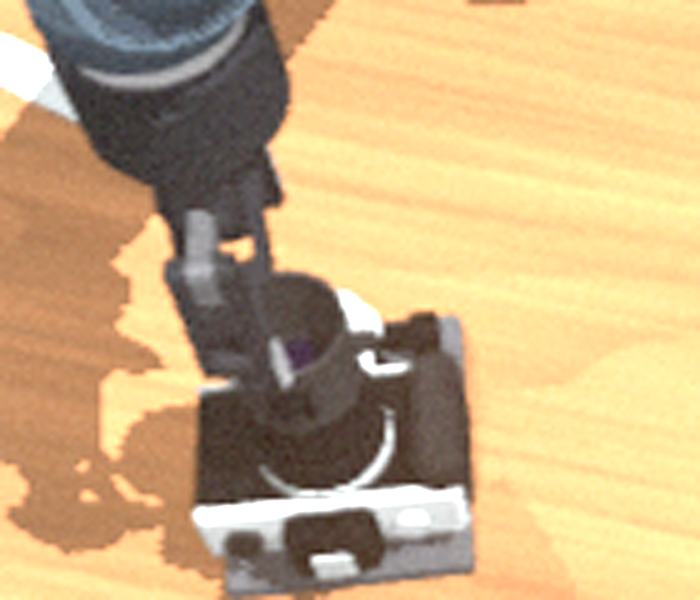

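The near finger is over the button at about (300,400) in the crop, and the hood sits between the fingers. Descending.

```bash
python3 -m crank '{"translation":[[0,0,0.06],[0,0,0.06],[0,0,0.06],[0,0,0.06],[0,0,0.06],[0,0,0.06],[0,0,0],[0,0,0],[0,0,0],[0,0,0]],"rot":[[0,0,0],[0,0,0],[0,0,0],[0,0,0],[0,0,0],[0,0,0],[0,0,0],[0,0,0],[0,0,0],[0,0,0]],"grip":[0,0,0,0,0,0,0.15,0.2,0.25,0.25]}' 20
python3 -c "from h import *; goal(.5225,-.1977,.145,23)"
```

```text
clock: 4.78
tool_pos: [0.5233, -0.1984, 0.1465]
tool_rot: [[-0.385, 0.923, 0.001], [0.923, 0.385, -0.001], [-0.001, 0.001, -1.0]]
wrist_force: [-0.9, -0.1, 0.7]
finger_gap: 0.064
grasp_force: 0.0
shift [ 0.0063 -0.0034  0.0102] rot [ 0.0004  0.0007 -0.0037]
t 4.78 pos [ 0.5233 -0.1984  0.1465] az 22.67 F [-0.88 -0.12  0.68] M [-0.088 -0.028 -0.054] gap 0.064 g 0.0 q [-0.56  0.16  1.87 -0.    1.11 -0.96]
```

```bash
python3 -m crank '{"translation":[[0,0,0.009],[0,0,0],[0,0,0]],"rot":[[0,0,0],[0,0,0],[0,0,0]],"grip":[0.27,0.28,0.28]}' 20; python3 -c "from h import *; goal(.5225,-.1977,.145,23)"
python3 -m crank '{"translation":[[0,0,0],[0,0,0],[0,0,0]],"rot":[[0,0,0],[0,0,0],[0,0,0]],"grip":[0.3,0.3,0.3]}'; python3 -c "from h import *; goal(.5225,-.1977,.145,23)"
```

```text
clock: 5.03
tool_pos: [0.524, -0.1984, 0.1456]
tool_rot: [[-0.385, 0.923, 0.003], [0.923, 0.385, -0.001], [-0.002, 0.002, -1.0]]
wrist_force: [3.9, 0.6, 2.0]
finger_gap: 0.0616
grasp_force: 1.7
shift [ 0.0079 -0.0074  0.004 ] rot [ 0.0015  0.0013 -0.0038]
t 5.03 pos [ 0.524  -0.1984  0.1456] az 22.66 F [3.89 0.59 1.98] M [ 0.174 -0.571  0.05 ] gap 0.0616 g 1.74 q [-0.56  0.16  1.87  0.    1.11 -0.96]
clock: 5.28
tool_pos: [0.5234, -0.1983, 0.1451]
tool_rot: [[-0.385, 0.923, 0.001], [0.923, 0.385, -0.001], [-0.001, 0.001, -1.0]]
wrist_force: [4.2, 0.3, 2.1]
finger_gap: 0.0597
grasp_force: 1.9
shift [ 0.0061 -0.0042  0.0005] rot [ 0.0007  0.0007 -0.0037]
t 5.28 pos [ 0.5234 -0.1983  0.1451] az 22.67 F [4.2  0.34 2.12] M [ 0.174 -0.647  0.026] gap 0.0597 g 1.91 q [-0.56  0.16  1.87  0.    1.11 -0.96]
```

```bash
python3 -m crank '{"translation":[[0.006,-0.006,0],[0,0,0],[0,0,0]],"rot":[[0,0,0],[0,0,0],[0,0,0]],"grip":[0.3,0.31,0.32]}'; python3 -c "from h import *; goal(.5225,-.1977,.145,23)"
python3 -m crank '{"translation":[[0,0,0],[0,0,0],[0,0,0]],"rot":[[0,0,0],[0,0,0],[0,0,0]],"grip":[0.325,0.33,0.33]}'; python3 -c "from h import *; goal(.5225,-.1977,.145,23)"
```

```text
clock: 5.53
tool_pos: [0.5223, -0.1978, 0.145]
tool_rot: [[-0.385, 0.923, 0.002], [0.923, 0.385, -0.001], [-0.001, 0.002, -1.0]]
wrist_force: [5.8, 0.5, 3.5]
finger_gap: 0.0581
grasp_force: 2.7
shift [0.0003 0.0014 0.0003] rot [ 0.001   0.0008 -0.0039]
t 5.53 pos [ 0.5223 -0.1978  0.145 ] az 22.65 F [5.82 0.51 3.54] M [ 0.152 -0.868 -0.022] gap 0.0581 g 2.66 q [-0.57  0.16  1.87  0.    1.11 -0.96]
clock: 5.78
tool_pos: [0.5222, -0.1979, 0.1451]
tool_rot: [[-0.385, 0.923, 0.001], [0.923, 0.385, -0.001], [-0.001, 0.001, -1.0]]
wrist_force: [4.5, 1.0, 4.5]
finger_gap: 0.0571
grasp_force: 4.1
shift [0.0002 0.0025 0.0009] rot [ 0.0005  0.0007 -0.0037]
t 5.78 pos [ 0.5222 -0.1979  0.1451] az 22.67 F [4.53 0.95 4.51] M [ 0.165 -0.707 -0.052] gap 0.0571 g 4.06 q [-0.57  0.16  1.87  0.    1.11 -0.96]
```

```bash
python3 -m crank '{"translation":[[0,0,0],[0,0,0],[0,0,0]],"rot":[[0,0,0],[0,0,0],[0,0,0]],"grip":[0.335,0.34,0.34]}'; python3 -c "from h import *; goal(.5225,-.1977,.145,23)"
python3 -m crank '{"translation":[[0,0,-0.002],[0,0,0],[0,0,0]],"rot":[[0,0,0],[0,0,0],[0,0,0]],"grip":[0.35,0.36,0.36]}'; python3 -c "from h import *; goal(.5225,-.1977,.145,23)"
```

```text
clock: 6.03
tool_pos: [0.5219, -0.198, 0.1451]
tool_rot: [[-0.385, 0.923, 0.0], [0.923, 0.385, -0.001], [-0.001, 0.0, -1.0]]
wrist_force: [2.1, -0.2, 6.1]
finger_gap: 0.0568
grasp_force: 8.4
shift [0.0004 0.0044 0.0008] rot [ 0.      0.0006 -0.0037]
t 6.03 pos [ 0.5219 -0.198   0.1451] az 22.67 F [ 2.11 -0.22  6.14] M [-0.    -0.534 -0.039] gap 0.0568 g 8.42 q [-0.57  0.16  1.87 -0.    1.11 -0.96]
clock: 6.28
tool_pos: [0.5218, -0.198, 0.145]
tool_rot: [[-0.385, 0.923, 0.0], [0.923, 0.385, -0.001], [-0.001, -0.0, -1.0]]
wrist_force: [2.6, -2.0, 4.7]
finger_gap: 0.056
grasp_force: 21.2
shift [-0.      0.005  -0.0001] rot [-0.      0.0005 -0.0037]
t 6.28 pos [ 0.5218 -0.198   0.145 ] az 22.66 F [ 2.62 -1.96  4.68] M [-0.211 -0.64   0.001] gap 0.056 g 21.18 q [-0.57  0.16  1.87 -0.    1.11 -0.96]
```

Grip went to 21 N, which is too near the limit. Easing back to the 8–15 N band.

```bash
python3 -m crank '{"translation":[[0,0,0],[0,0,0],[0,0,0]],"rot":[[0,0,0],[0,0,0],[0,0,0]],"grip":[0.345,0.345,0.345]}'; python3 -c "from h import *; goal(.5225,-.1977,.145,23)"
```

```text
clock: 6.53
tool_pos: [0.5218, -0.198, 0.145]
tool_rot: [[-0.385, 0.923, 0.0], [0.923, 0.385, -0.001], [-0.001, -0.0, -1.0]]
wrist_force: [3.2, -2.9, 4.0]
finger_gap: 0.0559
grasp_force: 20.4
shift [-0.0002  0.0049 -0.0001] rot [-0.0001  0.0005 -0.0037]
t 6.53 pos [ 0.5218 -0.198   0.145 ] az 22.67 F [ 3.23 -2.9   3.96] M [-0.386 -0.612 -0.016] gap 0.0559 g 20.35 q [-0.57  0.16  1.87 -0.    1.11 -0.96]
```

```bash
python3 -m crank '{"translation":[[0,0,0],[0,0,0]],"rot":[[0,0,0],[0,0,0]],"grip":[0.335,0.335]}'; python3 -c "from h import *; show()"
python3 -m crank '{"translation":[[0,0,0],[0,0,0]],"rot":[[0,0,0],[0,0,0]],"grip":[0.335,0.335]}'; python3 -c "from h import *; show()"
```

```text
clock: 6.7
tool_pos: [0.5219, -0.1978, 0.1449]
tool_rot: [[-0.385, 0.923, 0.001], [0.923, 0.385, -0.001], [-0.001, 0.0, -1.0]]
wrist_force: [4.1, -3.0, 2.8]
finger_gap: 0.0569
grasp_force: 5.1
t 6.7 pos [ 0.5219 -0.1978  0.1449] az 22.66 F [ 4.05 -2.98  2.75] M [-0.423 -0.742 -0.006] gap 0.0569 g 5.08 q [-0.57  0.16  1.87 -0.    1.11 -0.96]
clock: 6.87
tool_pos: [0.5219, -0.1979, 0.1449]
tool_rot: [[-0.385, 0.923, 0.001], [0.923, 0.385, -0.001], [-0.001, 0.0, -1.0]]
wrist_force: [4.8, -3.7, 3.0]
finger_gap: 0.0568
grasp_force: 5.1
t 6.87 pos [ 0.5219 -0.1979  0.1449] az 22.66 F [ 4.76 -3.66  3.02] M [-0.406 -0.743 -0.049] gap 0.0568 g 5.09 q [-0.57  0.16  1.87 -0.    1.11 -0.96]
```

```bash
python3 -m crank '{"translation":[[-0.004,-0.002,0],[0,0,0],[0,0,0]],"rot":[[0,0,0],[0,0,0],[0,0,0]],"grip":[0.337,0.34,0.34]}'; python3 -c "from h import *; show()"
```

```text
clock: 7.12
tool_pos: [0.5219, -0.198, 0.1449]
tool_rot: [[-0.385, 0.923, 0.0], [0.923, 0.385, 0.001], [0.0, 0.001, -1.0]]
wrist_force: [5.2, 0.4, 5.1]
finger_gap: 0.0567
grasp_force: 8.0
t 7.12 pos [ 0.5219 -0.198   0.1449] az 22.67 F [5.2  0.4  5.07] M [ 0.062 -0.818 -0.033] gap 0.0567 g 7.99 q [-0.57  0.16  1.87  0.    1.11 -0.96]
```

```bash
python3 -m crank '{"translation":[[0,0.003,-0.002],[0,0,0],[0,0,0]],"rot":[[0,0,0],[0,0,0],[0,0,0]],"grip":[0.342,0.343,0.343]}'; python3 -c "from h import *; show()"
```

```text
clock: 7.37
tool_pos: [0.5218, -0.198, 0.145]
tool_rot: [[-0.385, 0.923, -0.001], [0.923, 0.385, 0.0], [0.001, -0.001, -1.0]]
wrist_force: [2.9, -0.9, 4.2]
finger_gap: 0.0564
grasp_force: 11.8
t 7.37 pos [ 0.5218 -0.198   0.145 ] az 22.67 F [ 2.88 -0.87  4.19] M [-0.003 -0.459 -0.036] gap 0.0564 g 11.78 q [-0.57  0.16  1.87 -0.    1.11 -0.96]
```

```bash
python3 -m crank '{"translation":[[0,0,0],[0,0,0],[0,0,0],[0,0,0]],"rot":[[0,0,-0.028],[0,0,-0.028],[0,0,-0.028],[0,0,-0.028]],"grip":[0.343,0.343,0.343,0.343]}'; python3 -c "from h import *; show()"
```

```text
clock: 7.7
tool_pos: [0.5221, -0.1981, 0.145]
tool_rot: [[-0.542, 0.84, 0.0], [0.84, 0.542, 0.0], [0.0, 0.0, -1.0]]
wrist_force: [5.2, -0.7, 3.5]
finger_gap: 0.0561
grasp_force: 11.3
t 7.7 pos [ 0.5221 -0.1981  0.145 ] az 32.84 F [ 5.16 -0.74  3.49] M [-0.034 -0.691 -0.141] gap 0.0561 g 11.27 q [-0.57  0.16  1.87  0.    1.11 -1.14]
```

```bash
python3 -m crank '{"translation":[[-0.0015,0.0025,0],[0,0,0],[0,0,0],[0,0,0],[0,0,0],[0,0,0]],"rot":[[0,0,-0.028],[0,0,-0.028],[0,0,-0.028],[0,0,-0.028],[0,0,-0.028],[0,0,-0.028]],"grip":[0.343,0.343,0.343,0.343,0.343,0.343]}'; python3 -c "from h import *; show()"
```

```text
clock: 8.2
tool_pos: [0.5224, -0.1981, 0.145]
tool_rot: [[-0.743, 0.669, -0.0], [0.669, 0.743, 0.0], [0.0, -0.0, -1.0]]
wrist_force: [3.5, -1.2, 4.7]
finger_gap: 0.0563
grasp_force: 11.7
t 8.2 pos [ 0.5224 -0.1981  0.145 ] az 47.97 F [ 3.51 -1.21  4.67] M [-0.024 -0.604 -0.1  ] gap 0.0563 g 11.69 q [-0.57  0.16  1.87 -0.    1.11 -1.4 ]
```

```bash
python3 -m crank '{"translation":[[-0.001,0.001,0],[0,0,0],[0,0,0],[0,0,0],[0,0,0],[0,0,0],[0,0,0],[0,0,0],[0,0,0],[0,0,0]],"rot":[[0,0,-0.028],[0,0,-0.028],[0,0,-0.028],[0,0,-0.028],[0,0,-0.028],[0,0,-0.028],[0,0,-0.028],[0,0,-0.028],[0,0,-0.028],[0,0,-0.028]],"grip":[0.343,0.343,0.343,0.343,0.343,0.343,0.343,0.343,0.343,0.343]}'; python3 - <<'E'
from h import *; show()
from station import *
import cv2,numpy as np
f=sum(read_camera("scene")["frame"][130:220,140:245,::-1].astype(float) for _ in range(4))/4; g=cv2.resize(f,(700,600),interpolation=cv2.INTER_CUBIC)
cv2.imwrite("pics/turn.png",np.clip(g*2.5,0,255).astype(np.uint8))
E
```

```text
clock: 9.03
tool_pos: [0.5229, -0.1981, 0.1451]
tool_rot: [[-0.957, 0.29, 0.001], [0.29, 0.957, 0.0], [-0.001, 0.0, -1.0]]
wrist_force: [4.0, -0.3, 3.7]
finger_gap: 0.0568
grasp_force: 12.1
t 9.03 pos [ 0.5229 -0.1981  0.1451] az 73.16 F [ 4.01 -0.26  3.72] M [-0.072 -0.743 -0.167] gap 0.0568 g 12.07 q [-0.57  0.16  1.87  0.    1.11 -1.84]
```

View pics/turn.png

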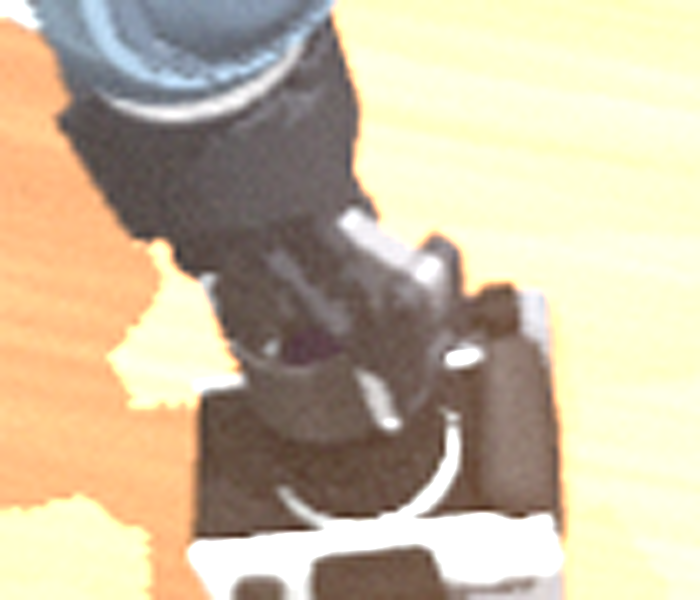

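The button is no longer visible on the bare hood wall at about (320,400), so the hood is turning with the fingers. 50° done. I'll continue with finer checks.

```bash
python3 -m crank '{"translation":[[-0.001,0,0],[0,0,0],[0,0,0],[0,0,0]],"rot":[[0,0,-0.025],[0,0,-0.025],[0,0,-0.025],[0,0,-0.025]],"grip":[0.343,0.343,0.343,0.343]}'; python3 -c "from h import *; show()"
python3 -m crank '{"translation":[[0,0,0],[0,0,0]],"rot":[[0,0,-0.01],[0,0,-0.01]],"grip":[0.343,0.343]}'; python3 -c "from h import *; show()"
```

```text
clock: 9.57
tool_pos: [0.5231, -0.1981, 0.1452]
tool_rot: [[-0.991, 0.137, 0.0], [0.137, 0.991, 0.0], [-0.0, 0.0, -1.0]]
wrist_force: [4.8, -1.0, 3.5]
finger_gap: 0.0562
grasp_force: 12.2
t 9.57 pos [ 0.5231 -0.1981  0.1452] az 82.1 F [ 4.83 -1.01  3.49] M [-0.053 -0.833 -0.116] gap 0.0562 g 12.17 q [-0.56  0.16  1.87  0.    1.11 -2.  ]
clock: 9.73
tool_pos: [0.5231, -0.1981, 0.1452]
tool_rot: [[-0.994, 0.107, 0.001], [0.107, 0.994, 0.0], [-0.001, 0.0, -1.0]]
wrist_force: [5.4, -0.8, 4.4]
finger_gap: 0.0563
grasp_force: 12.2
t 9.73 pos [ 0.5231 -0.1981  0.1452] az 83.83 F [ 5.42 -0.79  4.45] M [-0.023 -0.829 -0.14 ] gap 0.0563 g 12.18 q [-0.56  0.16  1.87  0.    1.11 -2.03]
```

```bash
python3 -m crank '{"translation":[[-0.004,0,-0.002],[0,0,0]],"rot":[[0,0,0],[0,0,0]],"grip":[0.343,0.343]}'; python3 -c "from h import *; show()"
python3 -m crank '{"translation":[[0,0,0],[0,0,0],[0,0,0]],"rot":[[0,0,-0.01],[0,0,-0.01],[0,0,0]],"grip":[0.343,0.343,0.343]}'; python3 -c "from h import *; show()"
```

```text
clock: 9.9
tool_pos: [0.5232, -0.1981, 0.1452]
tool_rot: [[-0.994, 0.108, -0.001], [0.108, 0.994, 0.0], [0.001, 0.0, -1.0]]
wrist_force: [2.1, -0.3, 3.5]
finger_gap: 0.0563
grasp_force: 12.4
t 9.9 pos [ 0.5232 -0.1981  0.1452] az 83.82 F [ 2.13 -0.25  3.49] M [-0.06  -0.488 -0.065] gap 0.0563 g 12.38 q [-0.56  0.16  1.87 -0.    1.11 -2.03]
clock: 10.15
tool_pos: [0.5232, -0.198, 0.1452]
tool_rot: [[-0.997, 0.075, -0.001], [0.075, 0.997, 0.0], [0.001, 0.0, -1.0]]
wrist_force: [3.2, 0.8, 3.4]
finger_gap: 0.0563
grasp_force: 12.2
t 10.15 pos [ 0.5232 -0.198   0.1452] az 85.71 F [3.18 0.82 3.35] M [ 0.048 -0.48  -0.016] gap 0.0563 g 12.21 q [-0.56  0.16  1.87  0.    1.11 -2.06]
```

```bash
for k in 1; do python3 -m crank '{"translation":[[0,0,0],[0,0,0]],"rot":[[0,0,-0.01],[0,0,-0.01]],"grip":[0.343,0.343]}' >/dev/null; python3 -c "from h import *; show()"; done
python3 -m crank '{"translation":[[0,0,0],[0,0,0]],"rot":[[0,0,-0.01],[0,0,-0.01]],"grip":[0.343,0.343]}' >/dev/null; python3 -c "from h import *; show()"
```

```text
t 10.32 pos [ 0.5233 -0.198   0.1452] az 87.54 F [3.48 1.49 3.74] M [ 0.263 -0.405 -0.105] gap 0.0563 g 11.88 q [-0.56  0.16  1.87  0.    1.11 -2.09]
t 10.48 pos [ 0.5234 -0.1975  0.1452] az 89.33 F [4.19 3.98 3.9 ] M [ 0.69  -0.47  -0.191] gap 0.0562 g 11.05 q [-0.56  0.16  1.87  0.    1.11 -2.12]
```

```bash
python3 -m crank '{"translation":[[0,0,0],[0,0,0]],"rot":[[0,0,0],[0,0,0]],"grip":[0.343,0.343]}' >/dev/null; python3 -c "from h import *; show()"
python3 -m crank '{"translation":[[0,0,0]],"rot":[[0,0,-0.008]],"grip":[0.343]}' >/dev/null; python3 -c "from h import *; show()"
```

```text
t 10.65 pos [ 0.5235 -0.1975  0.1453] az 89.27 F [2.37 4.21 4.13] M [ 0.719 -0.599 -0.112] gap 0.0563 g 11.08 q [-0.56  0.16  1.87  0.    1.11 -2.12]
t 10.73 pos [ 0.5235 -0.1974  0.1452] az 89.99 F [3.74 5.58 4.23] M [ 0.925 -0.605 -0.226] gap 0.0563 g 10.74 q [-0.56  0.16  1.87  0.    1.11 -2.14]
```

Fy and Mz are rising with each step, which fits the stop at about 66°. Trying a very small lift while watching the vertical force.

```bash
python3 -m crank '{"translation":[[0,0,-0.004],[0,0,0]],"rot":[[0,0,0],[0,0,0]],"grip":[0.343,0.343]}' >/dev/null; python3 -c "from h import *; show()"
python3 -m crank '{"translation":[[0,0,-0.004],[0,0,0]],"rot":[[0,0,0],[0,0,0]],"grip":[0.343,0.343]}' >/dev/null; python3 -c "from h import *; show()"
```

```text
t 10.9 pos [ 0.5234 -0.1974  0.1455] az 89.98 F [4.05 4.44 2.14] M [ 0.728 -0.67  -0.139] gap 0.0562 g 11.02 q [-0.56  0.16  1.87  0.    1.11 -2.14]
t 11.07 pos [ 0.5234 -0.1973  0.1458] az 89.99 F [ 5.17  3.14 -0.32] M [ 0.708 -0.779 -0.145] gap 0.0562 g 11.04 q [-0.56  0.16  1.87  0.    1.11 -2.14]
```

```bash
python3 -m crank '{"translation":[[-0.002,0,0],[0,0,0]],"rot":[[0,0,-0.008],[0,0,0]],"grip":[0.343,0.343]}' >/dev/null; python3 -c "from h import *; show()"
python3 -m crank '{"translation":[[0,0,-0.003],[0,0,0]],"rot":[[0,0,0],[0,0,0]],"grip":[0.343,0.343]}' >/dev/null; python3 -c "from h import *; show()"
```

```text
t 11.23 pos [ 0.5235 -0.1971  0.1457] az 90.71 F [4.29 4.8  1.83] M [ 0.782 -0.692 -0.161] gap 0.0563 g 10.83 q [-0.56  0.16  1.87  0.    1.11 -2.15]
t 11.4 pos [ 0.5234 -0.1971  0.1459] az 90.69 F [ 4.    3.34 -1.62] M [ 0.746 -0.883 -0.235] gap 0.056 g 10.88 q [-0.56  0.16  1.87  0.    1.11 -2.15]
```

The TCP drifted 0.9 mm in y over the last 3° after barely moving before. That means the hood is pivoting on its stop, so the stop is at about 65°. I'll back off about 1.5° to unload it, then lift.

```bash
python3 -m crank '{"translation":[[0,0,0],[0,0,0]],"rot":[[0,0,0.009],[0,0,0.008]],"grip":[0.343,0.343]}' >/dev/null; python3 -c "from h import *; show()"
python3 -m crank '{"translation":[[0,0,-0.003],[0,0,0]],"rot":[[0,0,0],[0,0,0]],"grip":[0.343,0.343]}' >/dev/null; python3 -c "from h import *; show()"
```

```text
t 11.57 pos [ 0.5233 -0.1973  0.1461] az 89.16 F [2.9  3.33 1.89] M [ 0.647 -0.481 -0.012] gap 0.0563 g 11.45 q [-0.56  0.16  1.87  0.    1.11 -2.12]
t 11.73 pos [ 0.5231 -0.1973  0.1462] az 89.2 F [ 4.42  3.69 -1.91] M [ 0.679 -0.646 -0.068] gap 0.0563 g 10.98 q [-0.56  0.16  1.87  0.    1.11 -2.12]
```

```bash
python3 -m crank '{"translation":[[0,0,-0.004],[0,0,0]],"rot":[[0,0,0],[0,0,0]],"grip":[0.343,0.343]}' >/dev/null; python3 -c "from h import *; show()"
python3 -m crank '{"translation":[[0,0,-0.003],[0,0,0],[0,0,0]],"rot":[[0,0,0],[0,0,0],[0,0,0]],"grip":[0.343,0.343,0.343]}' >/dev/null; python3 -c "from h import *; show()"
```

```text
t 11.9 pos [ 0.523  -0.1972  0.1465] az 89.2 F [ 4.46  4.61 -3.06] M [ 0.63  -0.73  -0.046] gap 0.0562 g 10.92 q [-0.56  0.16  1.87  0.    1.11 -2.12]
t 12.15 pos [ 0.5229 -0.1972  0.1468] az 89.2 F [ 4.84  3.91 -4.07] M [ 0.628 -0.764 -0.097] gap 0.0562 g 10.87 q [-0.56  0.16  1.87  0.    1.11 -2.12]
```

The upward pull of 4 N still hasn't freed it. I'll unload vertically and sideways, then probe the turn again.

```bash
python3 -m crank '{"translation":[[-0.005,0.004,0.006],[0,0,0]],"rot":[[0,0,0],[0,0,0]],"grip":[0.343,0.343]}' >/dev/null; python3 -c "from h import *; show()"
python3 -m crank '{"translation":[[0,0,0],[0,0,0]],"rot":[[0,0,-0.01],[0,0,0]],"grip":[0.343,0.343]}' >/dev/null; python3 -c "from h import *; show()"
python3 - <<'E'
from station import *
from h import show
import cv2,numpy as np
f=sum(read_camera("top")["frame"][175:235,350:420,::-1].astype(float) for _ in range(4))/4; g=cv2.resize(f,(700,600),interpolation=cv2.INTER_CUBIC)
cv2.imwrite("pics/top1.png",np.clip(g*2.5,0,255).astype(np.uint8)); show()
E
```

```text
t 12.32 pos [ 0.5234 -0.1971  0.1464] az 89.22 F [ 0.19  2.41 -3.82] M [ 0.305 -0.093  0.016] gap 0.0562 g 11.6 q [-0.56  0.16  1.87 -0.    1.11 -2.12]
t 12.48 pos [ 0.5237 -0.1971  0.1467] az 90.12 F [-0.38  2.95 -2.59] M [ 0.523 -0.012 -0.083] gap 0.0563 g 11.24 q [-0.56  0.16  1.87 -0.    1.11 -2.14]
t 12.68 pos [ 0.5238 -0.1972  0.1469] az 90.08 F [-1.51  3.49 -4.08] M [ 0.664  0.229 -0.108] gap 0.0564 g 11.03 q [-0.56  0.16  1.87 -0.    1.11 -2.13]
```

```bash
python3 -m crank '{"translation":[[0.002,0.003,0.008],[0,0,0]],"rot":[[0,0,-0.01],[0,0,0]],"grip":[0.343,0.343]}' >/dev/null; python3 -c "from h import *; show()"
python3 -m crank '{"translation":[[0,0,0.003],[0,0,0]],"rot":[[0,0,-0.01],[0,0,0]],"grip":[0.343,0.343]}' >/dev/null; python3 -c "from h import *; show()"
```

```text
t 12.85 pos [ 0.5241 -0.197   0.1467] az 91.01 F [-2.44  3.88 -0.89] M [ 0.674  0.422 -0.208] gap 0.0566 g 10.73 q [-0.56  0.16  1.87 -0.    1.11 -2.15]
t 13.02 pos [ 0.5244 -0.197   0.1465] az 91.89 F [-1.26  5.92  1.73] M [ 0.85   0.372 -0.319] gap 0.0562 g 10.65 q [-0.56  0.16  1.87  0.    1.11 -2.17]
```

View pics/top1.png

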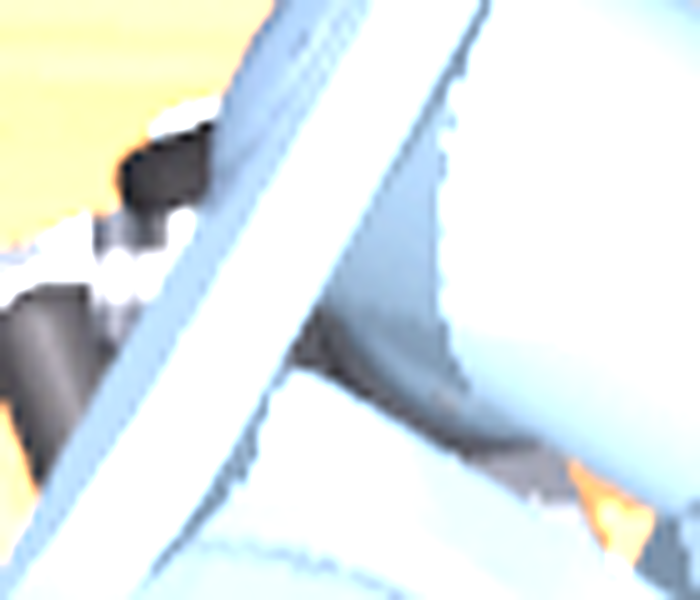

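The arm hides the hood from the top camera. Mz is now rising sharply at -0.32, so the hood is firmly at the stop. Ease slightly and lift.

```bash
python3 -m crank '{"translation":[[0,0.003,-0.003],[0,0,-0.003]],"rot":[[0,0,0.005],[0,0,0]],"grip":[0.345,0.345]}' >/dev/null; python3 -c "from h import *; show()"
python3 -m crank '{"translation":[[0,0,-0.004],[0,0,0]],"rot":[[0,0,0],[0,0,0]],"grip":[0.345,0.345]}' >/dev/null; python3 -c "from h import *; show()"
```

```text
t 13.18 pos [ 0.5243 -0.1969  0.1469] az 91.42 F [ 0.36  2.07 -3.61] M [ 0.262  0.065 -0.15 ] gap 0.056 g 13.2 q [-0.56  0.16  1.87 -0.    1.11 -2.16]
t 13.35 pos [ 0.5242 -0.1968  0.1474] az 91.44 F [-0.88  2.8  -3.32] M [ 0.373  0.033 -0.117] gap 0.056 g 13.24 q [-0.56  0.16  1.87 -0.    1.11 -2.16]
```

```bash
python3 -m crank '{"translation":[[0,0,-0.006],[0,0,0]],"rot":[[0,0,0],[0,0,0]],"grip":[0.345,0.345]}' >/dev/null; python3 -c "from h import *; show()"
python3 -m crank '{"translation":[[0,0,-0.006],[0,0,0]],"rot":[[0,0,0],[0,0,0]],"grip":[0.345,0.345]}' >/dev/null; python3 -c "from h import *; show()"
```

```text
t 13.52 pos [ 0.5243 -0.1968  0.1486] az 91.44 F [-0.58  2.54 -3.08] M [ 0.375  0.124 -0.037] gap 0.056 g 13.44 q [-0.56  0.16  1.87 -0.    1.11 -2.16]
t 13.68 pos [ 0.5246 -0.1971  0.1499] az 91.44 F [-0.88  1.66 -1.03] M [ 0.273  0.056 -0.009] gap 0.0555 g 13.46 q [-0.56  0.16  1.87 -0.    1.12 -2.16]
```

Fz dropped and the tool followed the command, so the hood is free. Lifting straight up.

```bash
python3 -m crank '{"translation":[[0,0,-0.02],[0,0,-0.03],[0,0,-0.04],[0,0,-0.05],[0,0,-0.06],[0,0,-0.07],[0,0,-0.07],[0,0,-0.07],[0,0,-0.05],[0,0,-0.03],[0,0,0],[0,0,0]],"rot":[[0,0,0],[0,0,0],[0,0,0],[0,0,0],[0,0,0],[0,0,0],[0,0,0],[0,0,0],[0,0,0],[0,0,0],[0,0,0],[0,0,0]],"grip":[0.345,0.345,0.345,0.345,0.345,0.345,0.345,0.345,0.345,0.345,0.345,0.345]}' >/dev/null;  python3 - <<'E'
from h import *; goal(.5144,.1495,.25,91.4)
from station import *
import cv2,numpy as np
f=sum(read_camera("scene")["frame"][100:220,130:270,::-1].astype(float) for _ in range(3))/3; g=cv2.resize(f,(700,600),interpolation=cv2.INTER_CUBIC)
cv2.imwrite("pics/lift.png",np.clip(g*2,0,255).astype(np.uint8))
E
```

```text
shift [ 0.0078  2.3088 -0.1808] rot [-0.      0.      0.0003]
t 14.68 pos [ 0.5242 -0.1967  0.2229] az 91.43 F [-0.21  0.68 -1.04] M [ 0.016 -0.006 -0.03 ] gap 0.0565 g 14.12 q [-0.56  0.07  1.82 -0.    1.25 -2.16]
```

View pics/lift.png

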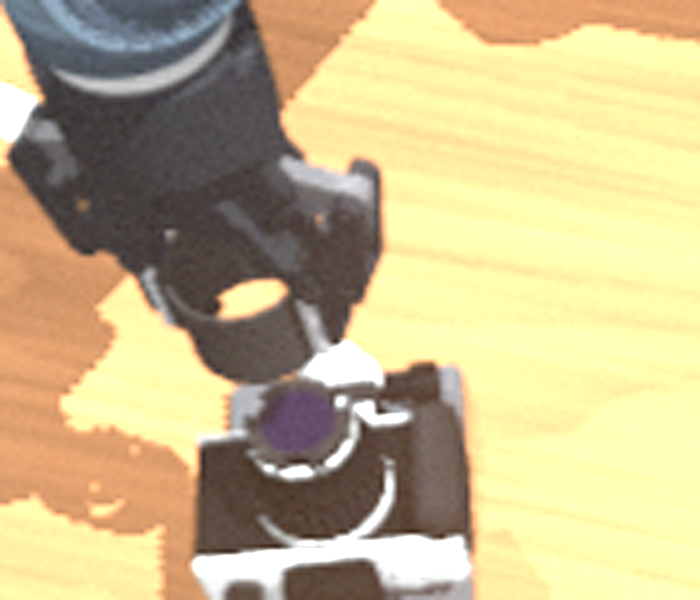

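The hood is off. It hangs level in the fingers at about (250,330), and the bare lens shows at (300,415). Moving over to the tray.

```bash
python3 -m crank '{"translation":[[0,0.05,0],[0,0.1,0],[0,0.1,0],[0,0.1,0],[0,0.1,0],[0,0.1,0],[0,0.1,0],[0,0.1,0],[0,0.1,0],[0,0.1,0],[0,0.1,0],[0,0.1,0]],"rot":[[0,0,0],[0,0,0],[0,0,0],[0,0,0],[0,0,0],[0,0,0],[0,0,0],[0,0,0],[0,0,0],[0,0,0],[0,0,0],[0,0,0]],"grip":[0.345,0.345,0.345,0.345,0.345,0.345,0.345,0.345,0.345,0.345,0.345,0.345]}' >/dev/null
python3 -m crank '{"translation":[[0,0.1,0],[0,0.1,0],[0,0.1,0],[0,0.1,0],[0,0.1,0],[0,0.1,0],[0,0.1,0],[0,0.1,0],[0,0.1,0],[0,0.1,0],[0,0.1,0],[0,0.05,0]],"rot":[[0,0,0],[0,0,0],[0,0,0],[0,0,0],[0,0,0],[0,0,0],[0,0,0],[0,0,0],[0,0,0],[0,0,0],[0,0,0],[0,0,0]],"grip":[0.345,0.345,0.345,0.345,0.345,0.345,0.345,0.345,0.345,0.345,0.345,0.345]}' >/dev/null
python3 - <<'E'
from h import *; goal(.5144,.1495,.045,91.4)
from station import *
import numpy as np
c=read_camera("scene");z=c["range_z"]; v,u=np.mgrid[:420,:560]
P=(np.stack([(u-c["cx"])/c["fx"]*z,(v-c["cy"])/c["fy"]*z,z,np.ones_like(z)],-1)@c["T"].T)[...,:3]
# near (+x) wall of the hood: lowest and highest points
d=P-[.523,.1495,0]; o=get_obs()["tool_pos"]; d=P-[o[0],o[1],0]; r=np.hypot(d[...,0],d[...,1])
s=(z>0)&(abs(r-.028)<.0025)&(d[...,0]>.015)&(P[...,2]>.03); h=P[...,2][s]; print("hood z",np.percentile(h,[1,5,50,95,99]),s.sum())
E
```

```text
shift [ 0.0015 -0.0089  1.1856] rot [ 0.0003 -0.0001  0.0019]
t 16.83 pos [0.5146 0.1508 0.2228] az 91.57 F [ 0.51  0.27 -1.  ] M [ 0.01  -0.04  -0.039] gap 0.0561 g 14.12 q [ 0.07  0.01  1.88  0.    1.25 -1.53]
hood z [0.19850259 0.20359321 0.30223164 0.48642502 0.48819412] 689
```

```bash
python3 -m crank '{"translation":[[0,0,0.05],[0,0,0.1],[0,0,0.13],[0,0,0.15],[0,0,0.15],[0,0,0.15],[0,0,0.14],[0,0,0.12],[0,0,0.1],[0,0,0.06],[0,0,0],[0,0,0]],"rot":[[0,0,0],[0,0,0],[0,0,0],[0,0,0],[0,0,0],[0,0,0],[0,0,0],[0,0,0],[0,0,0],[0,0,0],[0,0,0],[0,0,0]],"grip":[0.345,0.345,0.345,0.345,0.345,0.345,0.345,0.345,0.345,0.345,0.345,0.345]}' >/dev/null; python3 -c "from h import *; goal(.5144,.1495,.034,91.4)"
```

```text
shift [0.007  0.0111 0.1076] rot [-0.0001 -0.0004  0.    ]
t 17.88 pos [0.5155 0.1479 0.0501] az 91.4 F [-0.2   0.41 -1.22] M [-0.025 -0.004 -0.   ] gap 0.056 g 14.13 q [ 0.07  0.27  1.95 -0.    0.92 -1.53]
```

```bash
python3 -m crank '{"translation":[[0,0,0.03],[0,0,0.03],[0,0,0.025],[0,0,0],[0,0,0]],"rot":[[0,0,0],[0,0,0],[0,0,0],[0,0,0],[0,0,0]],"grip":[0.345,0.345,0.345,0.345,0.345]}' >/dev/null; python3 -c "from h import *; show()"
python3 -m crank '{"translation":[[0,0,0.007],[0,0,0],[0,0,0]],"rot":[[0,0,0],[0,0,0],[0,0,0]],"grip":[0.345,0.345,0.345]}' >/dev/null; python3 -c "from h import *; show()"
```

```text
t 18.3 pos [0.5155 0.1482 0.0375] az 91.43 F [ 0.45 -0.31 -1.51] M [-0.015  0.023  0.024] gap 0.0558 g 14.13 q [ 0.07  0.3   1.95  0.    0.89 -1.53]
t 18.55 pos [0.5158 0.1482 0.0366] az 91.43 F [-0.5   0.04 -0.44] M [-0.018  0.003  0.001] gap 0.0562 g 14.12 q [ 0.07  0.3   1.95  0.    0.89 -1.53]
```

```bash
python3 -m crank '{"translation":[[0,0,0.008],[0,0,0.004],[0,0,0]],"rot":[[0,0,0],[0,0,0],[0,0,0]],"grip":[0.345,0.345,0.345]}' >/dev/null; python3 -c "from h import *; show()"
python3 -m crank '{"translation":[[0,0,0.007],[0,0,0],[0,0,0]],"rot":[[0,0,0],[0,0,0],[0,0,0]],"grip":[0.345,0.345,0.345]}' >/dev/null; python3 -c "from h import *; show()"
```

```text
t 18.8 pos [0.5156 0.1482 0.0346] az 91.43 F [-0.28 -0.05 -0.46] M [0.024 0.006 0.021] gap 0.0563 g 14.12 q [ 0.07  0.3   1.95 -0.    0.89 -1.53]
t 19.05 pos [0.5156 0.1482 0.0336] az 91.42 F [ 0.22  0.72 -0.44] M [-0.    -0.059 -0.002] gap 0.0561 g 14.12 q [ 0.07  0.3   1.95  0.    0.89 -1.53]
```

```bash
python3 -m crank '{"translation":[[0,0,0.007],[0,0,0],[0,0,0]],"rot":[[0,0,0],[0,0,0],[0,0,0]],"grip":[0.345,0.345,0.345]}' >/dev/null; python3 -c "from h import *; show()"
python3 -m crank '{"translation":[[0,0,0.005],[0,0,0],[0,0,0]],"rot":[[0,0,0],[0,0,0],[0,0,0]],"grip":[0.345,0.345,0.345]}' >/dev/null; python3 -c "from h import *; show()"
```

```text
t 19.3 pos [0.5156 0.1482 0.0326] az 91.42 F [-0.2  -0.24 -0.48] M [ 0.025  0.013 -0.004] gap 0.0561 g 14.12 q [ 0.07  0.31  1.95  0.    0.88 -1.53]
t 19.55 pos [0.5156 0.1482 0.0318] az 91.43 F [ 0.5  -0.59 -0.21] M [ 0.019 -0.038 -0.009] gap 0.0563 g 14.12 q [ 0.07  0.31  1.95  0.    0.88 -1.53]
```

```bash
python3 -m crank '{"translation":[[0,0,0.005],[0,0,0],[0,0,0]],"rot":[[0,0,0],[0,0,0],[0,0,0]],"grip":[0.345,0.345,0.345]}' >/dev/null; python3 -c "from h import *; show()"
python3 -m crank '{"translation":[[0,0,0.003],[0,0,0],[0,0,0]],"rot":[[0,0,0],[0,0,0],[0,0,0]],"grip":[0.345,0.345,0.345]}' >/dev/null; python3 -c "from h import *; show()"
```

```text
t 19.8 pos [0.5158 0.1482 0.0316] az 91.43 F [-2.72 -1.25  5.45] M [-0.034  0.346 -0.016] gap 0.0559 g 15.9 q [ 0.07  0.31  1.95 -0.    0.88 -1.53]
t 20.05 pos [0.5158 0.1482 0.0316] az 91.44 F [-5.75 -0.62  9.06] M [-0.115  0.666 -0.016] gap 0.0559 g 17.18 q [ 0.07  0.31  1.95 -0.    0.88 -1.53]
```

The hood is on the tray floor. Unload and release.

```bash
python3 -m crank '{"translation":[[0,0,-0.005],[0,0,0],[0,0,0]],"rot":[[0,0,0],[0,0,0],[0,0,0]],"grip":[0.345,0.345,0.345]}' >/dev/null; python3 -c "from h import *; show()"
python3 -m crank '{"translation":[[0,0,0],[0,0,0],[0,0,0],[0,0,0],[0,0,0],[0,0,0],[0,0,0],[0,0,0]],"rot":[[0,0,0],[0,0,0],[0,0,0],[0,0,0],[0,0,0],[0,0,0],[0,0,0],[0,0,0]],"grip":[0.335,0.325,0.31,0.29,0.26,0.2,0.1,0.05]}' >/dev/null; python3 -c "from h import *; show()"
```

```text
t 20.3 pos [0.516  0.1482 0.0316] az 91.42 F [-0.22  0.24  2.47] M [0.019 0.086 0.021] gap 0.0563 g 15.19 q [ 0.07  0.31  1.95  0.    0.88 -1.53]
t 20.97 pos [0.5157 0.1482 0.0315] az 91.43 F [ 0.5  -0.26  0.31] M [ 0.063 -0.008 -0.019] gap 0.0814 g 0.0 q [ 0.07  0.31  1.95  0.    0.88 -1.53]
```

Let go with no contact force. Rising straight up, then checking.

```bash
python3 -m crank '{"translation":[[0,0,-0.03],[0,0,-0.06],[0,0,-0.1],[0,0,-0.12],[0,0,-0.15],[0,0,-0.15],[0,0,-0.15],[0,0,-0.15],[0,0,-0.15],[0,0,-0.1],[0,0,0],[0,0,0]],"rot":[[0,0,0],[0,0,0],[0,0,0],[0,0,0],[0,0,0],[0,0,0],[0,0,0],[0,0,0],[0,0,0],[0,0,0],[0,0,0],[0,0,0]],"grip":[0,0,0,0,0,0,0,0,0,0,0,0]}' >/dev/null
python3 - <<'E'
from h import *; show()
from station import *
import cv2,numpy as np
c=read_camera("scene"); cv2.imwrite("pics/end.png",c["frame"][:,:,::-1])
z=c["range_z"]; v,u=np.mgrid[:420,:560]
P=(np.stack([(u-c["cx"])/c["fx"]*z,(v-c["cy"])/c["fy"]*z,z,np.ones_like(z)],-1)@c["T"].T)[...,:3]
s=(z>0)&(np.hypot(P[...,0]-.516,P[...,1]-.148)<.04)&(P[...,2]>.043)&(P[...,2]<.06); q=P[s]
print("rim",q[:,2].max(),np.percentile(q[:,2],90),cv2.minEnclosingCircle(q[:,:2].astype(np.float32)))
E
```

```text
t 21.97 pos [0.5161 0.1482 0.2067] az 91.43 F [-1.12  0.86 -0.14] M [ 0.04   0.016 -0.053] gap 0.0854 g 0.0 q [ 0.07  0.03  1.89  0.    1.22 -1.53]
rim 0.05304792401950198 0.05076201231024634 ((0.5140082836151123, 0.1460937261581421), 0.029589802026748657)
```

View pics/end.png

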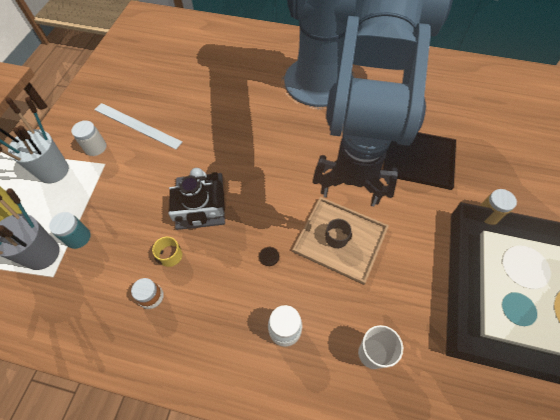

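The hood stands upright in the tray at (339,234), with its rim at the expected 50 mm. The bystanders are where they were, and the gripper is clear.

```bash
python3 -c "from station import *; print(finish_job())"
```

```text
the job is handed in; nothing more can be done
None
```

The hood is off the lens and standing upright, bayonet end down, near the middle of the wooden tray, with nothing else visibly moved; I handed the job in at about 22 s, and no verdict came back. Two moments weren't gentle: the pinch briefly reached about 21 N a finger, and I pulled up about 4 N before the hood was fully at its stop.

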